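Switch on the chromatograph's power box under its guard

TASK

Switch on the white power box: lift the hinged black guard on its top with a finger under the lip and, while the finger holds the guard up, flip the steel paddle switch beneath it all the way over from left to right, as seen from the robot's side of the box; then draw the finger out and let the guard drop fully shut over the switch. Push with the fingers only: do not pinch the guard's lip, and leave the jar, the bottle and the vial rack where they stand.

Things in the scene. Friction and masses are not known exactly. Their poses are not given: they have to be found in the camera images.
- console: white power box, fixed, 220 (x) x 270 (y) x 90 mm high, yawed up to 0.4 rad. Origin: centre of its underside, +z up, -x its front (robot side), +y its left. On its flat top at y = 0: a grey hinge block (112 mm wide, 48 mm high, 32 to 48 mm behind the centre), the guard, and the switch under it. Below the guard it is open at the front and sides.
- guard_hinge (a point): point on the guard's hinge axis (parallel to the box's y), at mid-width: in the box's frame x = +30 mm, y = 0, z = 136 mm (46 mm above the box's top). Fixed to the box, with the box's axes.
- guard_lip (a point): middle of the front edge of the guard's lip, 62 mm from the hinge axis; when shut at box x = -32 mm, 46 mm above the box's top (44 mm free below). Guard: flat black plate, level when shut, 106 mm wide (y), 4 mm thick, about 60 g; the lip is its last 16 mm, over the full width, up to 6 mm thick, in the plane of the plate.
- guard (a joint): angle of the guard, rad: 0 shut (level), grows as the lip is lifted, stop at 1.3. No latch, no stay: it falls shut by itself (about half a second) when nothing holds it up. Keep it over 0.1 while flipping the switch. While the lip is low, a steep finger pushed level against its edge can jam it: lift it from below first, by 0.3 or more.
- paddle_tip (a point): middle of the top end of the steel paddle switch: 18 mm wide (x), 9 mm thick (y), 42 mm long from its pivot, which is at box x = -12 mm, y = 0, at the height of the box's top, axis along x. Off, it leans 0.4 rad to the left (tip at box y = +16 mm, 39 mm above the top); on, 0.4 rad to the right (tip at y = -16 mm). A 26 x 36 mm bezel 6 mm high surrounds its foot.
- paddle (a joint): angle of the paddle switch in rad: 0 off (leaning left, +y), 0.8 fully on (leaning right, -y), a hard stop at both ends. Stiff: it stays where it is left, does not snap over, and must be pushed right to its stop. About 2.5 N at 30 mm height moves it.
- jar: small amber glass jar with white cap, 32 mm across, 50 mm high, standing loose on the box's top, beside the guard on the -y side; origin at the centre of its underside. To be left alone.
- bottle: amber bottle with white cap, 76 mm across, 160 mm high, loose on the bench on the +y side of the box; origin at the centre of its underside. To be left alone.
- rack: blue vial rack with 15 holes, 150 x 90 x 30 mm, loose on the bench on the -y side of the box; origin at the centre of its underside. To be left alone.

How it is judged:
By the outcome, as a careful person would: the job done as asked, in the order asked, and still so for the second after the job is handed in, with the robot touching nothing.
It also fails if it takes over 42 s, if anything falls off the work surface, if the arm or the gripper's body presses on something with over 40 N, if the wrist force passes 120 N, or if a joint passes its speed limit or range.

ROBOT

A 6-joint arm with a two-finger parallel gripper is mounted at the origin on the work surface. World frame = base frame: x ahead of the robot, y to its left, z up, the work surface at z = 0. Lengths are in m, angles in degrees, forces in N, time in s.
With the tool pointing down it reaches from about 0.325 to 0.775 m from the base axis. Payload 5.5 kg.
Tool frame: the origin (TCP) lies at the centre of the arm's flange, where the gripper is bolted on; the fingertips stand 173 mm ahead of it and the grasp point (between the pads) lies 155 mm ahead of it (manip.grip_point_offset is the distance from the TCP to the grasp point, in m); z points along the fingers, y is the line along which they close (so a half turn about z gives the same grasp; the last joint's range is limited). The gripper opens to 85 mm and grips with 20 to 120 N. Pads are 22 mm wide; open, the fingers measure 114 mm over their backs; the gripper's body (76 mm by 85 mm) begins 54 mm behind the grasp point. The pads swing forward as they close: fully open they stand 13 mm farther back than shut.
Start: joints at [71.408, 5.22, 70.514, -0, 104.267, -3.249], TCP at [0.159, 0.579, 0.405] pointing down, gripper open.
Joint ranges: [-164.24, 164.24], [-49.07, 125.15], [9.68, 141.18], [-86.29, 266.29], [3.28, 154.24], [-151.56, 151.56]. Speed limits (degrees/s): [147.25, 147.25, 172.46, 180, 180, 180].

INTERFACE

Orientations are given as [roll, pitch, yaw] about the fixed x, y, z axes, in that order (R = Rz(yaw) Ry(pitch) Rx(roll)).
In Python, from workcell import manip gives the robot as it stands. Calls block until the motion is done:
- manip.move_to(position, orientation): joint-space move of the TCP to a pose.
- manip.move_l(position, rot=None, speed=0.15): straight line of the TCP; rot=None keeps the orientation; speed is the mean speed in m/s.
- manip.move_joints(angles): joint-space move.
- manip.grip(opening, effort=None): opening from 0.0 (shut) to 1.0 (fully open); effort is the grip in N (None keeps the last); returns when the fingers have stopped.
- manip.pause(seconds).
- manip.ik(position, orientation): joint angles nearest the present ones, or None.
- manip.read_state(): the state.
- manip.snapshot(name): name is "side" or "top"; returns the picture (480x640x3 uint8, red, green, blue); there is no depth.
- manip.calibration(name): a dict with "fx", "fy", "cx", "cy" (pixels), "extrinsics" (4x4, takes a point from world to camera coordinates). Camera axes: x right, y up, looking along -z (the intrinsics and any distortion apply to the point x, -y, -z); pixel columns grow to the right and rows downward; lengths in m; the calibration is good to about 2 mm. A picture is of the moment at which its call begins. calibration takes no time and is no camera call.
A pose or a line that the arm cannot do raises manip.MotionError and nothing moves.
- manip.job_done(): hands the job in; it is judged then, once.
Trained networks look in the newest picture that a camera, given by its name, has taken for a name from the list of things; names that differ only in an ending like _2 or _b are one class to them, and where a whole thing is asked for, a point or a joint stands for the part that bears it (a point fixed in the world has none). Each returns a list of dicts, best first, with "conf" (0 to 1); they miss things now and then, are a little off and sometimes report something else, mostly with a low value. They report only what shows in the picture. A call takes as long as a camera call.
- manip.look_for(query, camera): "point" ([row, column] in pixels, amid what is visible of it).
- manip.cut_out(query, camera): "region" (480x640 bool, what is visible of it) and "point" ([row, column] in pixels, amid what is visible of it).
- manip.place_of(query, camera): "point" ([row, column] in pixels: a listed point, or the origin of a listed thing).
The state is a dict: "t": time; "qpos": joint angles; "joint_velocities": joint speeds; "tau": joint torques, N m; "eef_pos": TCP position; "ee_rot": TCP orientation; "force": force on the tool from outside, world axes, zero at the start; "ft_torque": the same for the moment, N m; "grip_width": opening from 0.0 (shut) to 1.0 (fully open); "grasp_force": force on a finger pad.
Only numpy, scipy, OpenCV 4.12 (cv2) and the standard library are available. Lean on these libraries where they do the work, as an engineer would, in place of code of your own. Each camera call takes 0.05 s, during which the arm holds its last target. There are 200 camera calls.

## Working session

There is one attempt and no reset: what is moved stays moved. The work goes in short steps, each a Python script; the robot and the scene stay as the last script left them, time stands still between calls to the robot, and variables do not carry over. Pictures are saved under pics/ and viewed, at most 10 in all, crops included, and the job is handed in when it is done.

```bash
mkdir -p pics; ls; cat > h.py <<'E'
from workcell import manip
import numpy as np, cv2
def cal(n):
    c=manip.calibration(n); K=np.array([[c["fx"],0,c["cx"]],[0,c["fy"],c["cy"]],[0,0,1]])
    return c,K,np.array(c["extrinsics"])
def proj(n,P):
    c,K,E=cal(n); p=(E[:3,:3]@np.atleast_2d(P).T).T+E[:3,3]
    p=p*[1,-1,-1]; q=(K@p.T).T; return q[:,:2]/q[:,2:]   # col,row
E
python3 - <<'E'
from h import *
for n in("side","top"):
    im=manip.snapshot(n); cv2.imwrite(f"pics/{n}0.png",im[:,:,::-1])
    c,K,E=cal(n); print(n,{k:v for k,v in c.items()}, "campos",(-E[:3,:3].T@E[:3,3]).round(3))
    for q in("console","guard_hinge","guard_lip","paddle_tip","jar","bottle","rack"):
        print(q,[(np.round(r["point"],1).tolist(),round(r["conf"],2)) for r in manip.place_of(q,n)[:2]])
print(manip.read_state()["t"])
E
```

```text
pics
side {'fx': 514.2343518231048, 'fy': 514.2343518231048, 'cx': 320.7983997775174, 'cy': 236.53264822719697, 'extrinsics': array([[-0.9997982 , -0.00781837, -0.01850467,  0.63902272],
       [-0.00606014, -0.76085497,  0.64889366, -0.00865705],
       [-0.01915266,  0.64887486,  0.76065405, -1.15011969],
       [ 0.        ,  0.        ,  0.        ,  1.        ]])} campos [0.617 0.745 0.892]
console []
guard_hinge [([166.1, 313.7], 0.74)]
guard_lip [([174.6, 340.9], 0.56)]
paddle_tip []
jar [([149.5, 317.5], 0.64)]
bottle [([297.4, 298.6], 0.87)]
rack [([148.6, 347.3], 0.93)]
top {'fx': 495.4863689676843, 'fy': 495.4863689676843, 'cx': 319.07987108683693, 'cy': 236.71291975607633, 'extrinsics': array([[ 0.00523128, -0.99983559, -0.01736191,  0.06848609],
       [ 0.98999101,  0.00272953,  0.14110405, -0.63343977],
       [-0.14103346, -0.01792629,  0.98984252, -0.84672989],
       [ 0.        ,  0.        ,  0.        ,  1.        ]])} campos [0.507 0.055 0.929]
console [([245.8, 403.6], 0.64)]
guard_hinge [([217.2, 421.6], 0.79)]
guard_lip [([253.6, 414.4], 0.85)]
paddle_tip []
jar [([227.2, 485.0], 0.9)]
bottle [([213.4, 279.4], 0.63)]
rack [([275.0, 531.6], 0.73)]
0.8
```

View pics/side0.png

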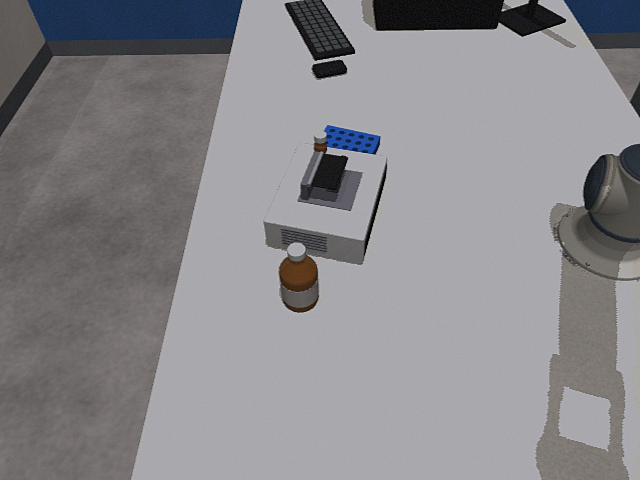

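View pics/top0.png

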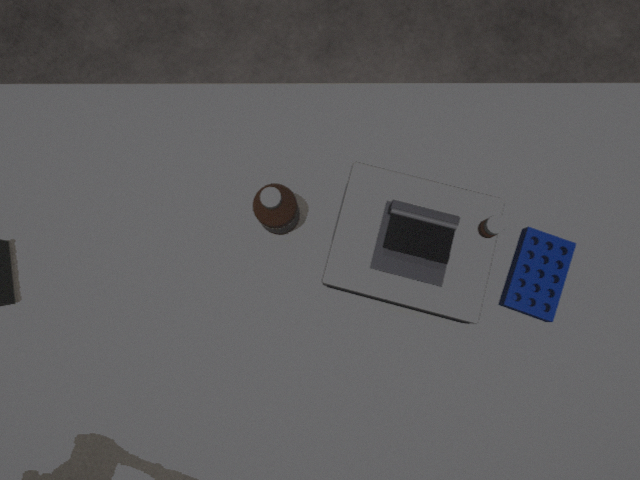

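The side view shows the box in the middle, guard around (328,172), bottle at (300,290) and jar at (320,142). The top view shows the box top's corners near (357,163), (504,198), (478,322) and (325,287), with the guard plate at (420,238). Next I fit the box pose.

```bash
cat > fit.py <<'E'
from h import *
from scipy.optimize import least_squares
H=[.03,0,.136];L=[-.032,0,.136]
C=[[.11,.135,.09],[.11,-.135,.09],[-.11,-.135,.09],[-.11,.135,.09]]
obs={"top":([H,L]+C,[(421.6,217.2),(414.4,253.6),(357,163),(504,198),(478,321),(325,287)]),
"side":([H,L]+C,[(313.7,166.1),(340.9,174.6),(268,223),(298,146),(387,155),(366,237)])}
def T(p,X):
    c,s=np.cos(p[2]),np.sin(p[2]); X=np.array(X,float)
    return X@np.array([[c,-s,0],[s,c,0],[0,0,1]]).T+[p[0],p[1],0]
def r(p): return np.concatenate([(proj(n,T(p,o[0]))-o[1]).ravel() for n,o in obs.items()])
s=least_squares(r,[.52,-.12,-.2],loss="soft_l1",f_scale=2); p=s.x
print(p, r(p).reshape(-1,2).round(1).tolist())
np.save("p.npy",p)
for n in obs:
    im=cv2.imread(f"pics/{n}0.png"); S=4
    x0,y0=(310,150) if n=="top" else (240,120)
    cr=cv2.resize(im[y0:y0+150,x0:x0+200],None,fx=S,fy=S,interpolation=cv2.INTER_CUBIC)
    cr=cv2.convertScaleAbs(cr,alpha=1.6 if n=="top" else 1)
    d=lambda X,col:cv2.polylines(cr,[((proj(n,T(p,X))+.5-[x0,y0])*S).astype(int)],True,col,1)
    d(C,(0,255,0)); d([[.03,.053,.138],[.03,-.053,.138],[-.032,-.053,.138],[-.032,.053,.138]],(0,0,255))
    d([[.032,.056,.138],[.032,-.056,.138],[.048,-.056,.138],[.048,.056,.138]],(255,255,0))
    cv2.imwrite(f"pics/c_{n}.png",cr)
def onplane(n,pt,z):
    f=lambda q: (proj(n,[q[0],q[1],z])[0]-[pt[1],pt[0]])
    return least_squares(f,[.5,-.1]).x
c,s=np.cos(p[2]),np.sin(p[2])
for q,z,pts in(("jar",.09,[("side",(149.5,317.5)),("top",(227.2,485))]),("bottle",0,[("side",(297.4,298.6)),("top",(213.4,279.4))]),("rack",0,[("side",(148.6,347.3)),("top",(275,531.6))])):
    for n,pt in pts:
        w=onplane(n,pt,z); d=w-p[:2]; print(q,n,w.round(3),"box",np.round([c*d[0]+s*d[1],-s*d[0]+c*d[1]],3))
E
python3 fit.py
```

```text
[ 0.62112607 -0.09074985 -0.22710998] [[0.7, 1.4], [0.0, 2.1], [-6.5, -1.0], [-0.1, -1.7], [1.9, 1.6], [-3.4, -1.9], [1.2, 1.8], [1.8, -2.6], [-4.7, -2.1], [-1.2, -5.1], [-0.6, -1.6], [0.2, 1.2]]
jar side [ 0.647 -0.214] box [ 0.053 -0.114]
jar top [ 0.644 -0.213] box [ 0.05  -0.114]
bottle side [0.684 0.149] box [0.007 0.248]
bottle top [0.684 0.148] box [0.008 0.247]
rack side [ 0.571 -0.324] box [ 0.004 -0.239]
rack top [ 0.569 -0.324] box [ 0.002 -0.239]
```

View pics/c_top.png

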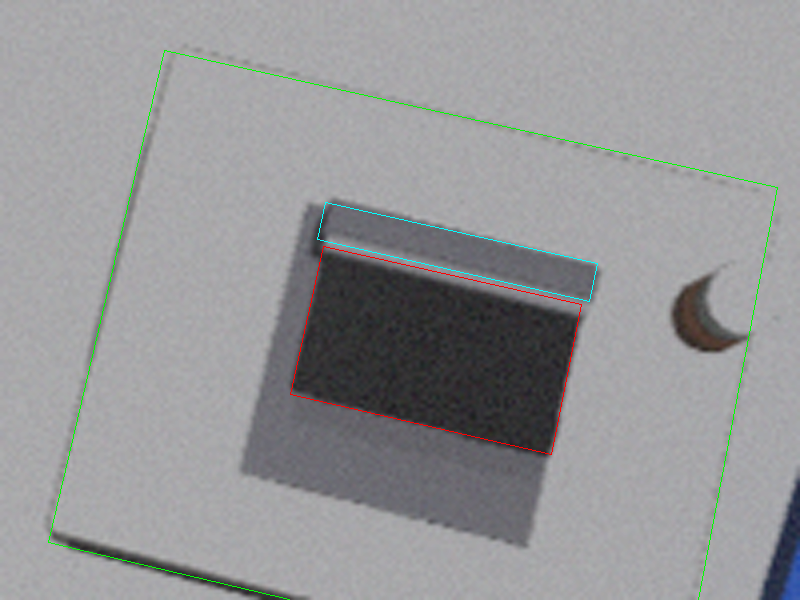

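View pics/c_side.png

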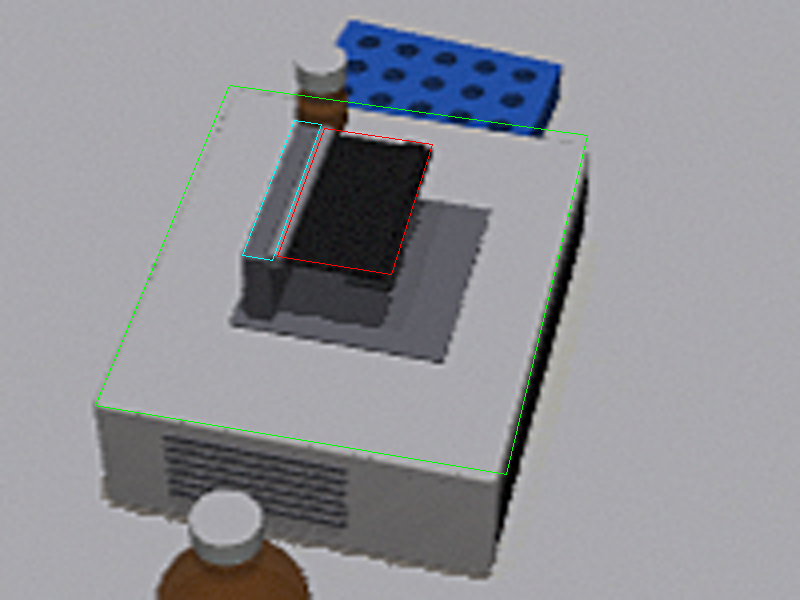

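The fit overlays the box edges, hinge block and guard to about 1 px (about 2 mm). The jar, bottle and rack agree between the two cameras. I'll use the closed fingers tilted 45° down, entering from the front at box y = +42 mm.

```bash
cat >> h.py <<'E'
from scipy.spatial.transform import Rotation as Rn
try: p=np.load("p.npy")
except Exception: p=None
B=lambda:Rn.from_euler("z",p[2]).as_matrix()
def pose(P,a=45,flip=1):
    """P: fingertip in box frame, mm above box TOP"""
    a=np.radians(a); z=np.array([np.cos(a),0,-np.sin(a)]); y=np.array([0,flip,0.]); x=np.cross(y,z)
    R=B()@np.c_[x,y,z]; w=B()@(np.array(P)/1000+[0,0,.09])+[p[0],p[1],0]-.173*R[:,2]
    return w.tolist(), Rn.from_matrix(R).as_euler("xyz",degrees=True).tolist()
def force(): return (B().T@np.array(manip.read_state()["force"])).round(1)
def tip():
    s=manip.read_state(); R=Rn.from_euler("xyz",s["ee_rot"],degrees=True).as_matrix()
    return ((B().T@(np.array(s["eef_pos"])+.173*R[:,2]-[p[0],p[1],0]))*1000-[0,0,90]).round(1)
E
python3 - <<'E'
from h import *
for f in(1,-1):
  for P in([-110,42,60],[-28,42,20],[-10,42,33],[-10,4,33]):
    q=manip.ik(*pose(P,45,f)); print(f,P,None if q is None else np.round(q,0))
E
```

```text
1 [-110, 42, 60] [ -1. -48. 130. -10.  54. -75.]
1 [-28, 42, 20] [ -4. -30. 123. -10.  42. -76.]
1 [-10, 42, 33] [ -4. -27. 120.  -9.  43. -77.]
1 [-10, 4, 33] [-10. -28. 121.  -3.  43. -85.]
-1 [-110, 42, 60] [ -1. -48. 130. -10.  54. 105.]
-1 [-28, 42, 20] [ -4. -30. 123. -10.  42. 104.]
-1 [-10, 42, 33] [ -4. -27. 120.  -9.  43. 103.]
-1 [-10, 4, 33] [-10. -28. 121.  -3.  43.  95.]
```

```bash
python3 - <<'E'
from h import *
manip.grip(0.0)
manip.move_to(*pose([-80,42,70]))
manip.move_l(pose([-60,42,22])[0],speed=.15)
print(manip.read_state()["t"],tip(),force(),manip.read_state()["grip_width"])
a=manip.snapshot("side");b=manip.snapshot("top")
o=[]
for n,im,x0,y0 in(("side",a,240,120),("top",b,310,150)):
    cr=cv2.resize(im[y0:y0+150,x0:x0+200,::-1],None,fx=2,fy=2,interpolation=cv2.INTER_CUBIC)
    t=(proj(n,B()@((tip()+[0,0,90])/1000)+[p[0],p[1],0])[0]+.5-[x0,y0])*2
    cv2.drawMarker(cr,tuple(int(v) for v in t),(0,0,255),0,12,1); o.append(cr)
cv2.imwrite("pics/e1.png",np.hstack(o))
E
```

```text
4.625 [-60.   42.3  22. ] [-0.6  1.1  0.8] -0.002818699644013718
```

View pics/e1.png

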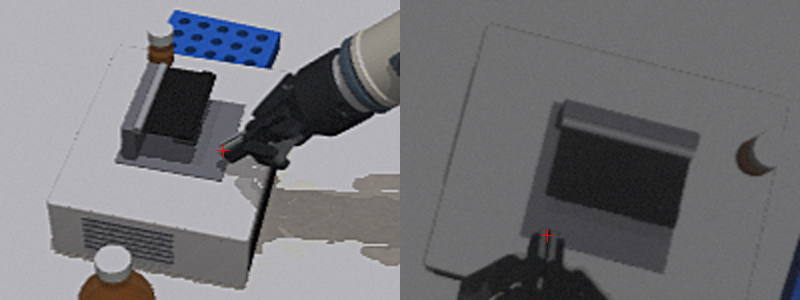

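The tip marker sits on the fingertips in both views, at (222,150) and (547,235) in the crops, just in front of the lip's left part. Inserting and lifting next.

```bash
python3 - <<'E'
from h import *
for P,v in(([-29,42,20],.08),([-29,42,34],.06),([-20,42,42],.06),([-10,42,42],.06)):
    manip.move_l(pose(P)[0],speed=v); print(tip(),force(),round(manip.read_state()["t"],2))
a=manip.snapshot("side");b=manip.snapshot("top")
o=[cv2.resize(im[y0:y0+150,x0:x0+200,::-1],None,fx=2,fy=2,interpolation=cv2.INTER_CUBIC) for im,x0,y0 in((a,240,120),(b,310,150))]
cv2.imwrite("pics/e2.png",np.hstack(o))
E
```

```text
[-29.1  42.   20.3] [-0.2  0.1  0.4] 5.27
[-28.8  42.1  35.4] [-0.7 -0.3 -0.8] 5.65
[-19.5  42.   42.6] [-0.2 -0.3 -0.4] 6.0
[-10.   41.9  41.5] [-0.8 -0.   0.6] 6.32
```

View pics/e2.png

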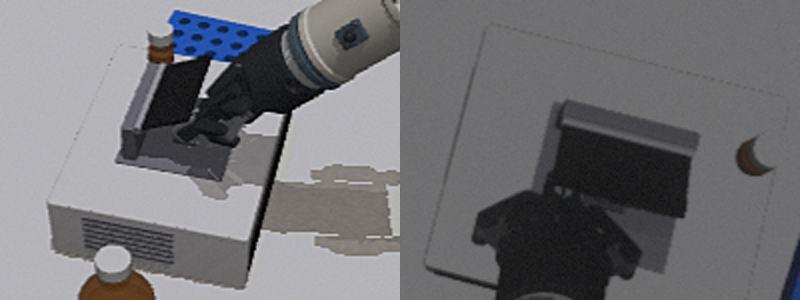

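The guard is up, about 0.5 rad, resting on the fingers, which are left of the paddle. Next I lower to paddle height and sweep right.

```bash
python3 - <<'E'
from h import *
manip.move_l(pose([-6,42,31])[0],speed=.06); manip.pause(.2); f0=force(); print(tip(),f0)
y=42; hit=0
while y>-6:
    y-=2; manip.move_l(pose([-6,y,31])[0],speed=.04); f=force()-f0; print(y,tip(),f.round(1))
    if f[1]>9 and y<16: hit+=1
    if hit>=2 or abs(f[1])>25: break
print(manip.read_state()["t"])
a=manip.snapshot("side");b=manip.snapshot("top")
for n in("side","top"): print(n,manip.place_of("paddle_tip",n)[:1])
o=[cv2.resize(im[y0:y0+150,x0:x0+200,::-1],None,fx=2,fy=2,interpolation=cv2.INTER_CUBIC) for im,x0,y0 in((a,240,120),(b,310,150))]
cv2.imwrite("pics/e3.png",np.hstack(o))
E
```

```text
[-6.8 42.2 29.4] [-8.   0.7  1.8]
40 [-6.9 39.9 29.4] [-1.4 -1.1  1.6]
38 [-6.9 37.6 29.3] [-2.1 -3.9  0.4]
36 [-7.  35.7 29.3] [-2.1 -2.8  1.4]
34 [-7.  33.8 29.3] [-2.6 -1.4  1.3]
32 [-6.9 32.1 29.7] [-3.3 -0.1  3.8]
30 [-6.7 30.2 30.2] [-4.5 -0.4  3.9]
28 [-6.6 28.2 30.5] [-6.1 -1.3  4.3]
26 [-6.6 26.1 30.6] [-6.3 -1.4  4.6]
24 [-6.7 24.1 30.5] [-7.6 -2.   5.3]
22 [-6.8 22.  30.3] [-7.4 -2.1  4.8]
20 [-6.9 19.8 30.2] [-8.6 -3.4  5.8]
18 [-7.  17.8 30.1] [-10.4  -3.2   5.2]
16 [-7.1 16.  30. ] [-9.6  2.5  4.1]
14 [-7.3 15.  29.6] [-9.7  4.5  4.3]
12 [-7.4 12.1 29.4] [-10.5  -3.    4.7]
10 [-7.5 10.9 29.3] [-10.9   3.9   4.2]
8 [-7.6  8.3 28.9] [-12.   -2.1   4.6]
6 [-7.8  6.1 28.7] [-13.4   4.4   3.6]
4 [-7.8  4.6 28.6] [-12.6  -1.5   4. ]
2 [-7.9  3.6 28.5] [-12.2   3.8   3.8]
0 [-7.9  3.4 28.5] [-12.2  14.2   4.4]
-2 [-8.   2.6 28.4] [-10.4  17.2   2.7]
12.4583
side []
top []
```

View pics/e3.png

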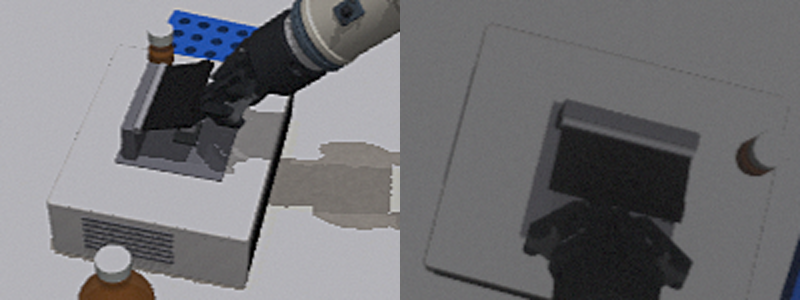

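```bash
python3 - <<'E'
from h import *
manip.move_l(pose([-10,4,33])[0],speed=.06); print(tip(),force())
for y in (2,0,-2): manip.move_l(pose([-10,y,33])[0],speed=.04); print(tip(),force())
a=manip.snapshot("side")
cr=cv2.resize(a[130:220,290:390,::-1],None,fx=6,fy=6,interpolation=cv2.INTER_CUBIC)
cr=cv2.convertScaleAbs(cr,alpha=2.2)
for th,c in((.4,(0,255,0)),(-.4,(0,0,255))):
    X=B()@np.array([[-.012,0,.09],[-.012,.042*np.sin(th),.09+.042*np.cos(th)]]).T
    q=(proj("side",X.T+[p[0],p[1],0])+.5-[290,130])*6; cv2.line(cr,*[tuple(int(v) for v in r) for r in q],c,1)
cv2.imwrite("pics/e4.png",cr); print(manip.read_state()["t"])
E
```

```text
[-10.1   4.2  32.5] [0.7 0.4 0.2]
[-10.    1.7  32.7] [ 0.2  2.2 -0.5]
[-10.1   1.1  32.8] [-0.   7.9 -0.1]
[-10.1   0.6  32.8] [ 0.7 14.8 -1.1]
13.7333
```

View pics/e4.png

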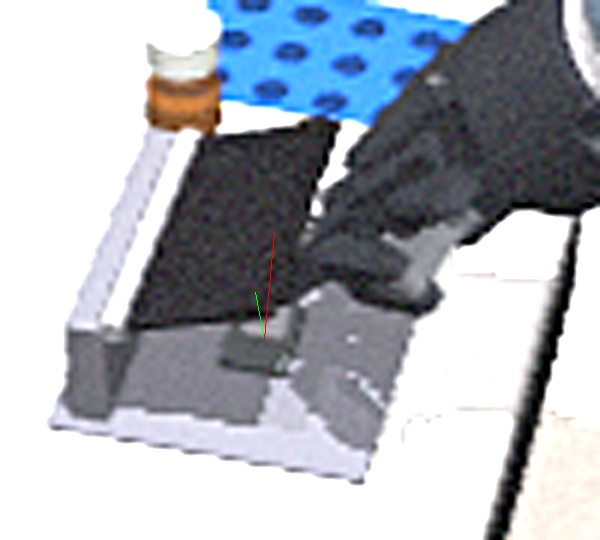

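With the knuckle pressure off the lip (Fx about 0), the sideways force still climbs to 15 N with the tip stalled. The stall point shifts with height as a paddle leaning 0.4 rad right would make it, so this is the paddle's hard stop. In the picture the guard is held up and the bezel is at (255,350). One firm final push, then withdraw.

```bash
python3 - <<'E'
from h import *
manip.move_l(pose([-10,-4,33])[0],speed=.04); manip.pause(.2); print(tip(),force())
manip.move_l(pose([-10,7,33])[0],speed=.05); print(tip(),force())
manip.move_l(pose([-65,7,31])[0],speed=.15); print(tip(),force())
manip.move_l(pose([-85,7,75])[0],speed=.15)
manip.move_to([.3,.3,.4],[180,0,0]); manip.pause(.3)
print(manip.read_state()["t"],force())
a=manip.snapshot("side");b=manip.snapshot("top")
for n in("side","top"):
    for q in("guard_lip","paddle_tip","jar","bottle","rack"): print(n,q,[np.round(r["point"],1).tolist() for r in manip.place_of(q,n)[:1]])
o=[cv2.convertScaleAbs(cv2.resize(im[y0:y0+150,x0:x0+100,::-1],None,fx=4,fy=4,interpolation=cv2.INTER_CUBIC),alpha=1.7) for im,x0,y0 in((a,290,120),(b,370,180))]
cv2.imwrite("pics/e5.png",np.hstack(o))
E
```

```text
[-10.2   0.3  32.7] [ 0.6 22.7 -1.6]
[-9.9  6.6 33. ] [ 0.6 -0.1  0.1]
[-64.4   6.5  32. ] [-0.9  1.   0. ]
18.975 [ 0.6 -0.3  0.2]
side guard_lip [[171.0, 341.3]]
side paddle_tip []
side jar [[151.5, 319.7]]
side bottle [[167.2, 313.2]]
side rack [[148.5, 346.8]]
top guard_lip [[253.6, 414.4]]
top paddle_tip []
top jar []
top bottle [[215.6, 279.7]]
top rack [[274.6, 534.2]]
```

View pics/e5.png

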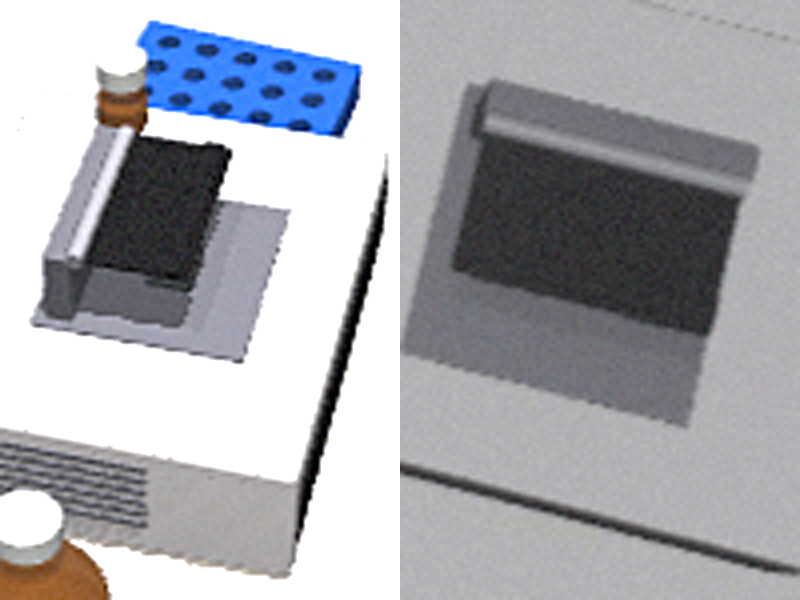

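The guard is shut: its lip is at (414,254) in the top view, exactly as at the start. Jar, bottle and rack are where they were. Handing in.

```bash
python3 -c "
from workcell import manip
print(manip.job_done())"
```

```text
the job is handed in; nothing more can be done
None
```

I lifted the guard, pushed the paddle from left to right and let the guard drop shut, then handed the job in at about 19 s; the final pictures show the guard closed and the jar, bottle and rack unmoved, but the paddle is hidden there, so fully on is inferred from the tip stalling at 23 N.

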